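Key the turntable hub to its shaft

ROBOT

A 7-joint arm with a two-finger parallel gripper is mounted at the origin on the work surface. World frame = base frame: x ahead of the robot, y to its left, z up, the work surface at z = 0. Lengths are in mm, angles in rad, forces in N, time in s.
With the tool pointing down it reaches from about 400 to 875 mm from the base axis. Payload 19.3 kg.
Tool frame: the origin (TCP) lies at the very end of the fingers, on their centre line; the grasp point (between the pads) lies 19 mm behind it (grip_point_offset is the z of the grasp point in the tool frame, in mm); z points along the fingers, x is the direction in which the jaws open and shut, and the axes are right-handed (so a half turn about z gives the same grasp; the last joint's range is limited). The gripper opens to 85 mm and grips with 20 to 120 N. Pads are 22 mm wide; open, the fingers measure 114 mm over their backs; the gripper's body (76 mm by 85 mm) begins 54 mm behind the grasp point. The pads swing forward as they close: fully open they stand 13 mm farther back than shut.
Start: joints at [-1.172, 0.521, -0.036, 1.599, 0.021, 1.021, -0.113], TCP at [282.401, 557.552, 231.291] pointing down, gripper open.
Joint ranges: [-2.91, 2.91], [-0.3, 2.13], [-1.5, 1.42], [0.17, 2.43], [-1.26, 4.41], [0.16, 1.93], [-2.52, 2.52]. Speed limits (rad/s): [1.89, 1.89, 2.39, 2.39, 3.01, 3.01, 3.01].

INTERFACE

Orientations are given as a 3x3 rotation matrix whose columns are the frame's x, y, z axes.
In Python, from workcell import movep, movel, goto_joints, open_gripper, clamp, wait, inverse_kinematics, read_state, camera, PlanningError, finish_job, grip_point_offset gives the robot as it stands. Calls block until the motion is done:
- movep(position, orientation): joint-space move of the TCP to a pose.
- movel(position, frame=None, max_speed=150, guard=None): straight line of the TCP; frame=None keeps the orientation; max_speed is the mean speed in mm/s. With guard (N) it stops when the force on the tool has changed by that much, and returns True; else False.
- goto_joints(angles): joint-space move.
- open_gripper() and clamp(): open the fingers fully, or close them until they stop; the grip force is fixed at half the most.
- wait(seconds).
- inverse_kinematics(position, orientation): joint angles nearest the present ones, or None.
- read_state(): the state.
- camera(name): name is "scene" or "top" or "wrist"; returns a dict with "image" (400x640x3 uint8, blue, green, red), "range_z" (400x640 float32, mm along the optical axis (not along the pixel's ray), 0 where there is no reading), "fx", "fy", "cx", "cy" (pixels), "cam_to_world" (4x4, takes a point from camera to world coordinates). Camera axes: x right, y up, looking along -z (the intrinsics and any distortion apply to the point x, -y, -z); pixel columns grow to the right and rows downward; lengths in mm; the calibration is good to about 2 mm. A picture is of the moment at which its call begins.
A pose or a line that the arm cannot do raises PlanningError and nothing moves.
- finish_job(): hands the job in, once; it reports no verdict.
The state is a dict: "time": time; "qpos": joint angles; "qvel": joint speeds; "joint_efforts": joint torques, N m; "eef_pos": TCP position; "tool_rot": TCP orientation; "ft_force": force on the tool from outside, world axes, zero at the start; "torque": the same for the moment, N m; "finger_gap": finger opening in mm.
Only numpy, scipy, OpenCV 4.12 (cv2) and the standard library are available. Lean on these libraries where they do the work, as an engineer would, in place of code of your own. Each camera call takes 0.05 s, during which the arm holds its last target.

TASK

Take the tapered steel key out of its wooden stand, set it loosely in the gap between the shaft and the hub with its sloping face to the sprung shoe, and let go. Then take the punch by its handle and tap the key down with the punch's brass end, in at least two separate taps and lifting the punch clear in between, until the key is tight and its head sits on the hub; do not push the key home with the fingers. Finally stand the punch back in its cup, and leave the other things on the bench alone.

Things in the scene. Friction and masses are not known exactly. Their poses are not given: they have to be found in the camera images.
- key_head (a point): Centre of the head of the loose tapered steel key (0.2 kg). Head 24 (x) x 28 (y) x 30 mm (z): top 15 mm above, shoulder (underside) 15 mm below this point. z up; x points to the key's sloping side, where the head's top edge is bevelled by 7 mm (level top: x -12 to +5 mm). Grip it across y. It starts upright, shoulder 10 mm above the stand's top.
- key: The same key; origin 59 mm below key_head, level with the shank's tip. The shank below the shoulder is 44 mm long, 14 mm wide (y). Its -x face is flat and upright at x = -7 mm, with a 3 mm lead-in over the lowest 10 mm (tip from x = -4); its +x face slopes from x = +1 at the tip to +7 mm at the shoulder. The head overhangs the shank.
- key_side (a point): Middle of the +x side of the key's head (the side with the bevel, above the sloping face), 12 mm from key_head.
- key_slot (a point): Centre of the mouth of the slot in the top of the stand, a fixed wooden block 64 x 60 mm, 40 mm tall. Beside the slot stand two ribs, 10 mm high, 4 mm thick (|y| 9 to 13 mm), on which the key's head rests, inside its outline. The key starts in it, facing the same way as the stand.
- hub: Fixed round aluminium hub, diameter 100 mm, top 66 mm above the bench, on a grey turntable of diameter 164 mm with four small clamps up to 40 mm above the bench. Origin on the bench under hub_seat. In the hub, on the -x side, is the steel shaft (round end, diameter 30 mm); towards +x the dark sloping spring-backed shoe; the gap lies between.
- hub_seat (a point): The gap, at the hub's top face. Shaft flat at x = -7 mm; mouth 11.8 mm in x (-7 to +4.8) and 19 mm in y; 52 mm deep; the shoe slopes as the key does. x points from shaft to shoe, and the key goes in with its x along this x. Lowered in, it first wedges with key_head about 31 mm above this point and x, y near 0, and stays when let go. Fully home key_head is 15 mm above this point.
- shoe: The sprung steel shoe in the hub (origin = the hub's). As the key is driven the last 16 mm the shoe yields 2.2 mm. Driving takes about 8 to 10 N at first, rising to about 20 N at the end; the key stays where it has been driven.
- punch_grip (a point): Point on the axis of the tapping punch, 90 mm above its foot, in its round walnut handle (diameter 25 mm; its top is 40 mm above this point). Grip the handle here from above. z is up along the punch. It starts upright in the cup.
- punch: The same punch (0.22 kg, 130 mm tall); origin at the centre of its foot, 90 mm below punch_grip. Its lowest 34 mm is a brass striking head of diameter 32 mm with a flat lower face.
- cup_in (a point): Centre of the inner floor of the punch's cup, a fixed dark steel cup of inner diameter 48, outer 56 mm, floor 6 mm and rim 40 mm above the bench, on a foot of diameter 76 mm. With the punch home in the cup punch_grip is 90 mm above this point.
- cutter: Bystander, not needed: orange-handled flush cutter lying flat, 115 mm long. Origin on the bench under its middle.
- pliers_a: Bystander, not needed: blue-handled pliers with longer jaws, lying flat, 145 mm long. Origin on the bench under its middle.
- pliers_b: Bystander, not needed: blue-handled pliers with shorter jaws, lying flat, 135 mm long. Origin on the bench under its middle.
- loupe: Bystander, not needed: small steel loupe standing on end, diameter 38, 34 mm tall. Origin on the bench under its middle.
- reel: Bystander, not needed: grey reel standing on its flange, diameter 54, 50 mm tall. Origin on the bench under its middle.
- pick: Bystander, not needed: walnut-handled pick tool lying flat, 150 mm long. Origin on the bench under its middle.
- bar_key: Bystander, not needed: plain square steel bar, 50 x 14 x 14 mm, no head and no taper, lying flat. Origin on the bench under its middle.

How it is judged:
By the outcome, as a careful person would: the job done as asked, in the order asked, and still so for the second after the job is handed in, with the robot touching nothing.
It also fails if it takes over 61 s, if anything falls off the work surface, if the arm or the gripper's body presses on something with over 40 N, if the wrist force passes 120 N, or if a joint passes its speed limit or range.

## Working session

There is one attempt and no reset: what is moved stays moved. The work goes in short steps, each a Python script; the robot and the scene stay as the last script left them, time stands still between calls to the robot, and variables do not carry over. Pictures are saved under pics/ and viewed, and the job is handed in when it is done.

```bash
ls; mkdir -p pics; cat > h.py <<'E'
import numpy as np, cv2
from workcell import *
def shot(n):
    c=camera(n); np.savez('pics/%s.npz'%n, **c); return c
def ld(n): return np.load('pics/%s.npz'%n)
def px(c,u,v,z=None):
    # world point; z given -> ray-plane intersection, else depth
    T=np.array(c['cam_to_world']); d=np.array([(u-c['cx'])/c['fx'],-(v-c['cy'])/c['fy'],-1.0])
    if z is None:
        return T[:3,:3]@(d*float(c['range_z'][int(round(v)),int(round(u))]))+T[:3,3]
    r=T[:3,:3]@d; o=T[:3,3]; return o+r*(z-o[2])/r[2]
def crop(c,u0,v0,u1,v1,s,fn):
    cv2.imwrite('pics/'+fn,cv2.resize(np.array(c['image'])[v0:v1,u0:u1],None,fx=s,fy=s,interpolation=cv2.INTER_CUBIC))
E
python3 - <<'E'
from h import *
for n in ['scene','top','wrist']:
    c=shot(n); cv2.imwrite('pics/%s0.png'%n,c['image']); print(n,c['fx'],c['cam_to_world'], [k for k in c])
s=read_state(); print(s['time'],s['eef_pos'],s['tool_rot'],s['finger_gap'],grip_point_offset)
E
```

```text
pics
scene 402.4983672798548 [[-6.84149816e-01 -4.43967868e-01  5.78646319e-01  1.30959097e+03]
 [ 7.29262831e-01 -4.04760796e-01  5.51674199e-01  6.52934447e+02]
 [-1.07122733e-02  7.99413054e-01  6.00686288e-01  8.14140102e+02]
 [ 0.00000000e+00  0.00000000e+00  0.00000000e+00  1.00000000e+00]] ['image', 'range_z', 'fx', 'fy', 'cx', 'cy', 'cam_to_world']
top 371.82082396236746 [[ 7.77413662e-04  9.96058294e-01 -8.86976313e-02  5.20872799e+02]
 [-9.99901114e-01  2.01970555e-03  1.39170309e-02  1.54872397e+01]
 [ 1.40413172e-02  8.86780410e-02  9.95961368e-01  1.09786681e+03]
 [ 0.00000000e+00  0.00000000e+00  0.00000000e+00  1.00000000e+00]] ['image', 'range_z', 'fx', 'fy', 'cx', 'cy', 'cam_to_world']
wrist 356.27353321226656 [[ 4.52669676e-01 -8.57973388e-01 -2.42841163e-01  2.19570286e+02]
 [ 8.91676676e-01  4.35040880e-01  1.25108505e-01  5.88903610e+02]
 [-1.69393510e-03 -2.73168627e-01  9.61964673e-01  3.74003790e+02]
 [ 0.00000000e+00  0.00000000e+00  0.00000000e+00  1.00000000e+00]] ['image', 'range_z', 'fx', 'fy', 'cx', 'cy', 'cam_to_world']
0.15 [282.29694294 557.32035882 230.86793521] [[ 4.51835889e-01  8.92101011e-01 -3.39925371e-04]
 [ 8.92100643e-01 -4.51836012e-01 -8.12455748e-04]
 [-8.78383118e-04  6.38490226e-05 -9.99999612e-01]] 85.50688821637875 -18.700000000000003
```

View pics/scene0.png

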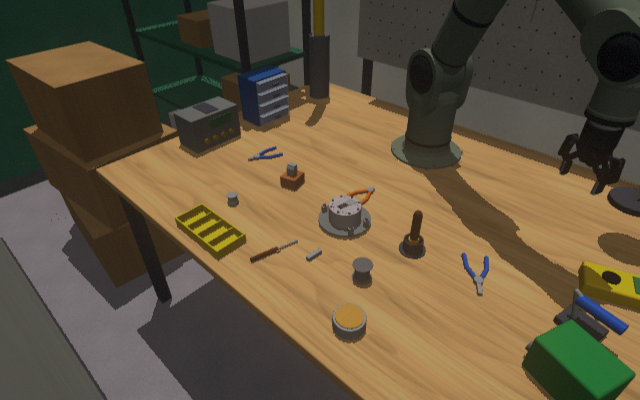

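View pics/top0.png

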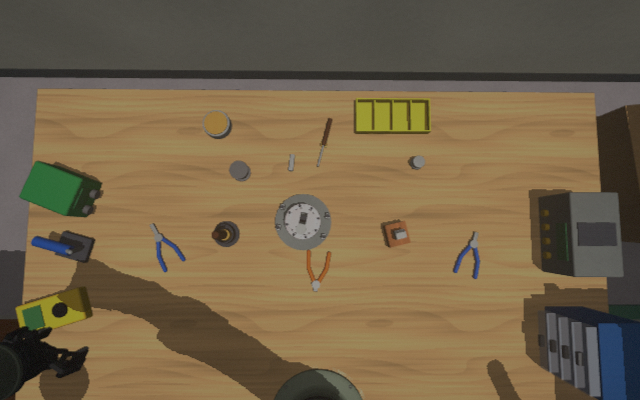

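View pics/wrist0.png

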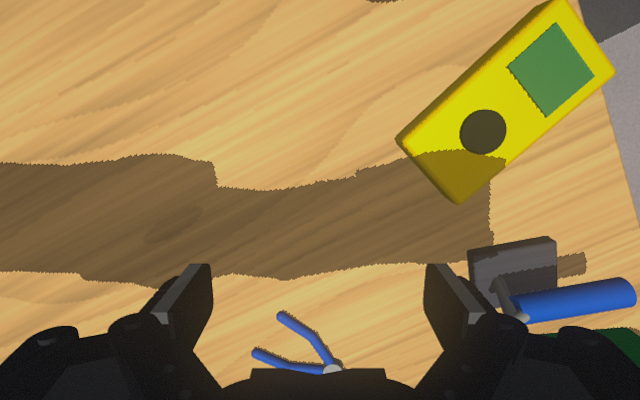

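The top view shows the stand and key at about (397,234), the hub at (302,221) and the punch in its cup at about (227,234). Next I'll enlarge each of these.

```bash
python3 - <<'E'
from h import *
c=ld('top'); s=ld('scene')
a=[]
for (u,v) in [(397,234),(302,221),(227,234)]:
    a.append(cv2.resize(c['image'][v-32:v+32,u-32:u+32],None,fx=6,fy=6,interpolation=cv2.INTER_CUBIC)[:,:])
a=cv2.resize(np.hstack(a),(798,266)); 
b=[]
for (u,v) in [(292,176),(346,212),(413,232)]:
    b.append(cv2.resize(s['image'][v-32:v+32,u-32:u+32],(266,266),interpolation=cv2.INTER_CUBIC))
cv2.imwrite('pics/crops.png',np.vstack([a,np.hstack(b)]))
for (u,v) in [(397,234),(302,221),(227,234),(400,234),(222,234),(303,216)]: print(u,v,px(c,u,v))
E
```

```text
397 234 [ 517.75580321 -214.73714323   79.64670572]
302 221 [554.55124811  46.62054383  29.04212795]
227 234 [517.33568887 254.17066765  55.84879415]
400 234 [ 517.76268023 -222.90403575   79.92481751]
222 234 [517.517535   254.3602191  112.24728479]
303 216 [567.51044659  42.99228691  60.07528998]
```

View pics/crops.png

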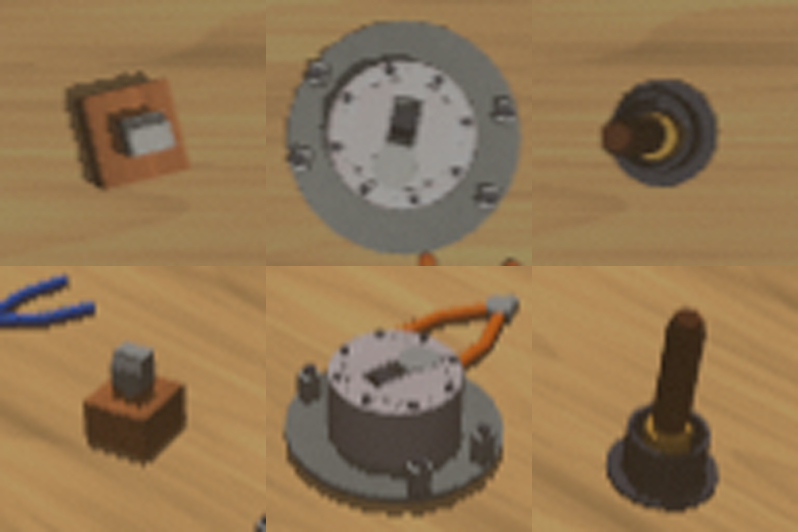

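```bash
cat >> h.py <<'E'
def R(yaw):  # tool down, jaw x-axis at world yaw (rad)
    a,b=np.cos(yaw),np.sin(yaw); return np.array([[a,b,0],[b,-a,0],[0,0,-1.]])
E
python3 - <<'E'
from h import *
d=np.pi/180
for name,p,y in [('key',[515,-216,220],100.7),('hub',[555,44,220],80),('punch',[517,254,220],90)]:
    for f in (0,180):
        for zz in (220,90): 
            q=inverse_kinematics([p[0],p[1],zz],R((y+f)*d)); print(name,y+f,zz,None if q is None else np.round(q,2))
q=inverse_kinematics
E
```

```text
key 100.7 220 [ 0.02  0.45  0.38  1.81 -0.2   0.92  2.24]
key 100.7 90 [ 0.25  0.61  0.06  1.89 -0.05  0.64  2.1 ]
key 280.7 220 [-0.34  0.62  0.96  1.82 -0.6   1.02 -0.53]
key 280.7 90 [-0.1   0.69  0.56  1.91 -0.56  0.7  -0.58]
hub 80 220 [-0.3   0.43  0.16  1.8  -0.08  0.92  1.29]
hub 80 90 [-0.22  0.61  0.04  1.9  -0.04  0.64  1.25]
hub 260 220 [-0.68  0.52  0.71  1.82 -0.41  0.95 -1.54]
hub 260 90 [-0.57  0.69  0.56  1.91 -0.56  0.7  -1.42]
punch 90 220 [-0.51  0.46 -0.07  1.74  0.04  0.94  0.98]
punch 90 90 [-0.49  0.63 -0.09  1.84  0.09  0.68  0.93]
punch 270 220 [-1.    0.54  0.64  1.77 -0.38  0.96 -1.78]
punch 270 90 [-0.92  0.7   0.52  1.86 -0.52  0.71 -1.67]
```

```bash
python3 - <<'E'
from h import *
d=np.pi/180
movep([555,44,230],R(260*d))
c=shot('wrist'); cv2.imwrite('pics/w1.png',c['image']); print(read_state()['time'])
E
```

```text
2.2917
```

View pics/w1.png

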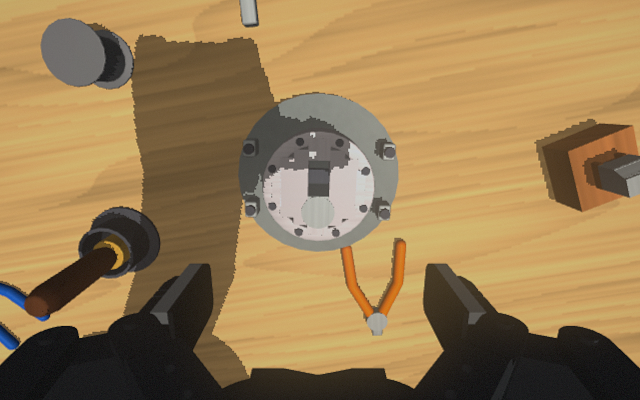

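Hub top is centred at about (319,187), the shaft disc at (318,210) and the gap at about (319,178). I'll enlarge the hub, and move on to view the key.

```bash
python3 - <<'E'
from h import *
d=np.pi/180
c=ld('wrist'); np.savez('pics/w_hub.npz',**c)
crop(c,250,110,390,260,4,'w1hub.png')
movep([510,-212,220],R(280.7*d))
c=shot('wrist'); np.savez('pics/w_key.npz',**c); cv2.imwrite('pics/w2.png',c['image']); print(read_state()['time'])
crop(c,230,80,420,230,4,'w2key.png')
E
```

```text
3.3583
```

View pics/w1hub.png

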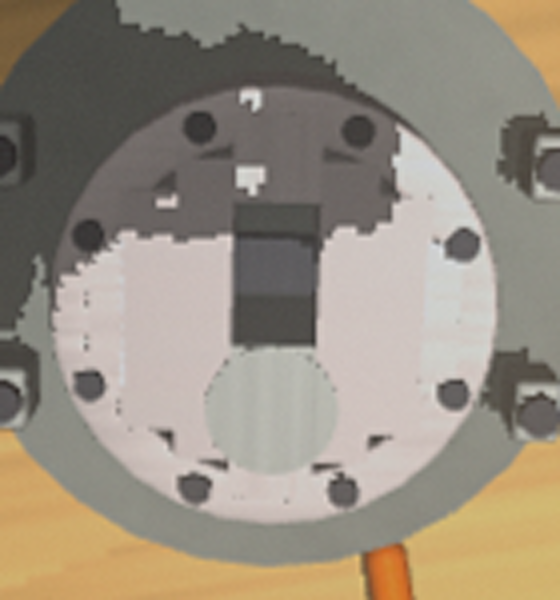

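View pics/w2key.png

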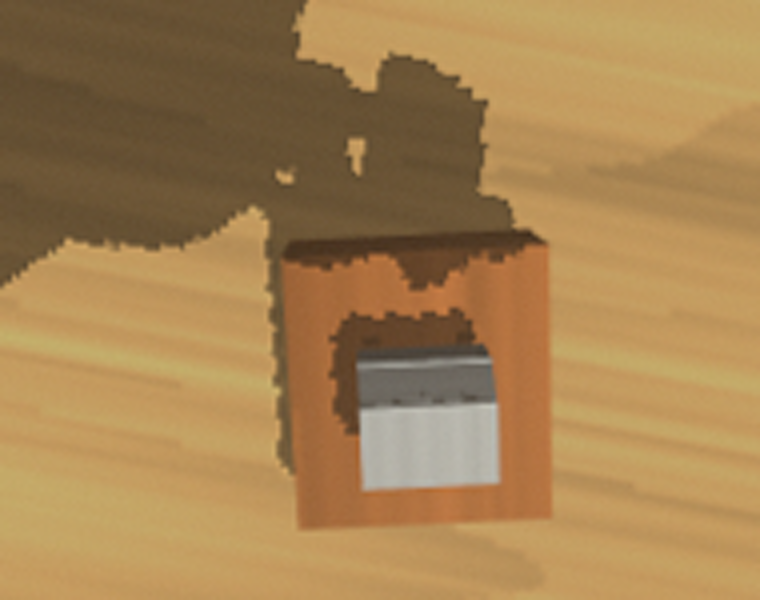

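```bash
python3 - <<'E'
from h import *
d=180/np.pi
h=np.load('pics/w_hub.npz'); k=np.load('pics/w_key.npz')
H=lambda u,v,z=66: px(h,(u+.5)/4+250-.5,(v+.5)/4+110-.5,z)
K=lambda u,v,z=80: px(k,(u+.5)/4+230-.5,(v+.5)/4+80-.5,z)
yaws=[]
for a,b in [((200,127),(358,131)),((88,234),(463,244)),((90,384),(455,394)),((195,488),(343,491)),((232,346),(317,346)),((233,204),(320,204)),]:
    p,q=H(*a),H(*b); v=p-q; y=np.arctan2(v[1],v[0])*d-90; yaws.append((round(y,2),round(np.hypot(v[0],v[1]),1), ((p+q)/2)[:2].round(1)))
print(yaws)
for a,b in [((233,204),(232,346)),((320,204),(317,346))]:
    v=H(*a)-H(*b); print('side',np.arctan2(v[1],v[0])*d,np.hypot(v[0],v[1]))
print('flat mid',H(274.5,346),'shoe edge',H(276,296), 'circle c',H(271,411))
for u,v in [(300,250),(300,200),(300,178),(319,215)]: print(px(h,u,v))
# depth of hub top
print('depth hub face', px(h,295,178), px(h,345,178))
c=[K(360,408),K(497,403),K(499,485),K(363,490)]
for i in range(4):
    v=c[i]-c[(i+1)%4]; print(c[i].round(1),np.hypot(v[0],v[1]).round(1),(np.arctan2(v[1],v[0])*d).round(2))
print('depth key',px(k,230+430/4,80+445/4),'stand',px(k,230+320/4,80+480/4), 'bench', px(k,300,240))
s=[K(284,262,40),K(549,246,40),K(551,518,40),K(300,528,40)]
for i in range(4):
    v=s[i]-s[(i+1)%4]; print(s[i].round(1),np.hypot(v[0],v[1]).round(1),(np.arctan2(v[1],v[0])*d).round(2))
print('stand centre',np.mean(s,0),'keytop',np.mean(c,0))
E
```

```text
[(np.float64(-11.37), np.float64(33.7), array([592.1,  36.9])), (np.float64(-11.48), np.float64(81.6), array([568.9,  41.7])), (np.float64(-11.57), np.float64(81.8), array([535.6,  48.2])), (np.float64(-11.17), np.float64(33.9), array([512.2,  53.1])), (np.float64(-9.94), np.float64(18.9), array([545.3,  46.1])), (np.float64(-9.93), np.float64(18.8), array([576.4,  40.2]))]
side -10.767754428990719 31.66179059245881
side -10.614881077452377 31.6615189564984
flat mid [545.28486495  46.08741144  66.        ] shoe edge [556.40726202  43.80935992  66.        ] circle c [530.55231543  49.46094766  66.        ]
[471.0482701   79.77169464   1.26561253]
[544.91050442  62.60495522  67.29703019]
[564.33883038  58.95259577  66.82287694]
[528.12383803  48.40157098  66.85406015]
depth hub face [565.08204836  63.26264245  66.7653646 ] [557.46816099  20.19366952  66.42256266]
[ 519.2 -210.3   80. ] 27.7 102.83
[ 525.4 -237.3   80. ] 17.2 13.65
[ 508.6 -241.4   80. ] 28.0 -77.12
[ 502.4 -214.1   80. ] 17.2 -167.17
depth key [ 514.25740179 -226.00475637   81.00647474] stand [ 492.15999025 -206.43726941   40.65669282] bench [ 4.35096548e+02 -2.04931519e+02  1.82330365e-01]
[ 540.6 -189.    40. ] 59.5 104.12
[ 555.2 -246.7   40. ] 63.6 13.28
[ 493.3 -261.3   40. ] 59.4 -76.92
[ 479.8 -203.5   40. ] 62.5 -166.59
stand centre [ 517.22331333 -225.14542891   40.        ] keytop [ 513.8955813  -225.76394891   80.        ]
```

The measured sizes match the given ones: slot width 18.9 mm, key head 28 x 17 mm, stand 63 x 59.5 mm. The key sits at (517.2,-225.1) with yaw 13°. hub_seat is at (552.1,44.8) with yaw -11.4°. Next is grasping the key.

```bash
python3 - <<'E'
from h import *
d=np.pi/180
movep([517.2,-225.1,110],R(283*d))
movel([517.2,-225.1,47],max_speed=120)
print(read_state()['ft_force'])
clamp(); s=read_state(); print(s['time'],s['finger_gap'],s['ft_force'],s['eef_pos'])
c=shot('wrist'); np.savez('pics/w_g.npz',**c); crop(c,220,170,420,320,4,'w3.png')
E
```

```text
[-0.10694889  0.16329301  0.815533  ]
5.1083 27.043859484014526 [-1.44214177  1.59457888  7.35048079] [ 517.3375223  -225.03723527   47.37709109]
```

View pics/w3.png

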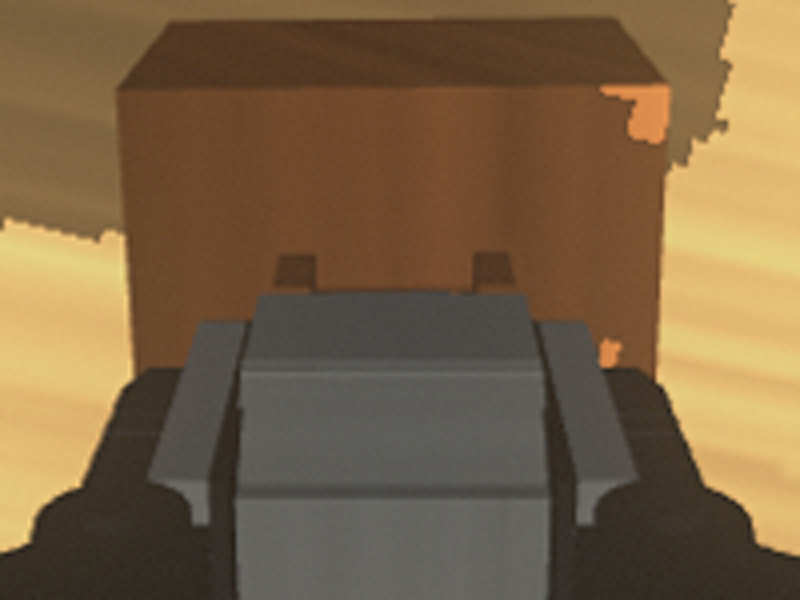

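The key is gripped (gap 27 mm). The bevel's lower edge runs from (237,492) to (549,490) in the crop. I'll check the camera bias against the grip centre, then lift.

```bash
python3 - <<'E'
from h import *
d=np.pi/180
k=np.load('pics/w_g.npz'); s=read_state()
K=lambda u,v,z: px(k,(u+.5)/4+220-.5,(v+.5)/4+170-.5,z)
T=s['tool_rot'];p=np.array(s['eef_pos'])
for u,v,z in [(237,492,80),(549,490,80),(243,370,73),(544,370,73)]:
    w=K(u,v,z); print(w.round(1),(T.T@(w-p)).round(2))
print('depth',px(k,220+392/4,170+540/4), px(k,220+392/4,170+330/4))
movel([517.2,-225.1,125],max_speed=150)
s=read_state(); print(s['time'],s['ft_force'],s['finger_gap'])
c=shot('wrist'); np.savez('pics/w_g2.npz',**c); crop(c,220,170,420,320,4,'w4.png')
E
```

```text
[ 519.8 -210.2   80. ] [-13.91  -5.76 -32.63]
[ 526.1 -236.5   80. ] [ 13.13  -5.93 -32.63]
[ 527.9 -208.4   73. ] [-13.84 -14.03 -25.62]
[ 533.9 -234.8   73. ] [ 13.19 -14.   -25.63]
depth [ 518.85650468 -224.35003056   81.2251743 ] [ 529.43372622 -221.93779786   60.78277795]
5.825 [-0.22905432 -1.10310553 -3.16670347] 27.092843106719204
```

View pics/w4.png

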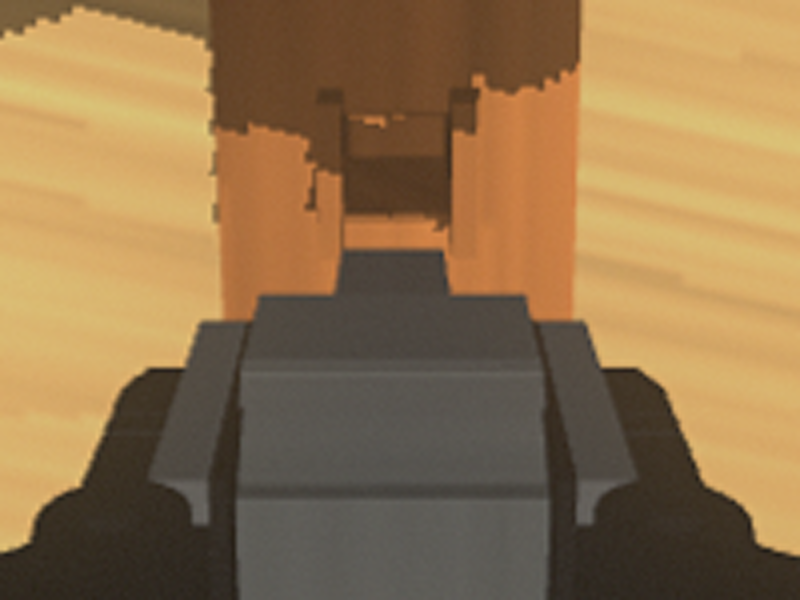

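```bash
python3 - <<'E'
from h import *
d=np.pi/180
movel([552.0,44.5,130],R(258.6*d),max_speed=250)
wait(0.2)
s=read_state(); print(s['time'],s['ft_force'],s['eef_pos'])
c=shot('wrist'); np.savez('pics/w_h2.npz',**c); crop(c,220,120,420,270,4,'w5.png')
E
```

```text
7.3167 [-0.3821632   0.58339198 -2.09993739] [551.98175913  43.52733216 130.08011445]
```

View pics/w5.png

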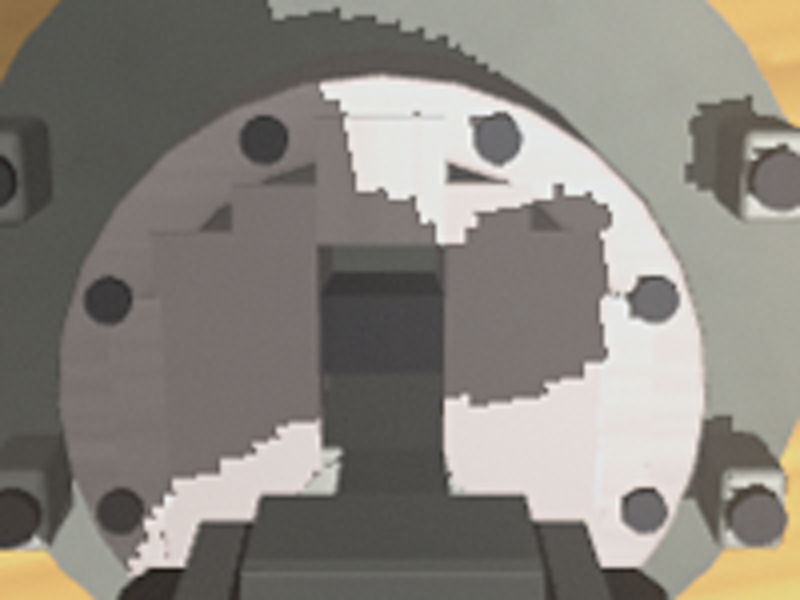

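```bash
python3 - <<'E'
from h import *
d=np.pi/180
s=read_state(); print(s['time'],s['eef_pos'],s['tool_rot'][:,0],np.array(s['qvel']).round(3))
k=np.load('pics/w_h2.npz'); print(k['cx'],k['cy'])
K=lambda u,v,z: px(k,(u+.5)/4+220-.5,(v+.5)/4+120-.5,z)
T=s['tool_rot'];p=np.array(s['eef_pos'])
for u,v,z in [(317,246,66),(439,246,66),(321,420,66),(445,420,66),(242,570,156),(543,570,156),(342,455,94),(450,455,94),(264,138,66),(497,138,66),(108,299,66),(653,299,66),(121,510,66),(643,510,66)]:
    w=K(u,v,z); print(w.round(1),(T.T@(w-p)).round(2))
wait(.3); print(read_state()['eef_pos'])
c=shot('wrist');print(np.abs(c['image'].astype(int)-k['image']).mean(), c['cam_to_world'][:3,3]-k['cam_to_world'][:3,3])
E
```

```text
7.3667 [551.96969463  43.71736616 130.03056088] [-1.98731929e-01 -9.80053886e-01  6.66617695e-06] [-0.005  0.001  0.    -0.002  0.001  0.001 -0.004]
317.7683231448524 206.19233169955206
[578.5  49.5  66. ] [-10.9  -24.85  64.03]
[574.9  31.7  66. ] [  7.18 -24.83  64.03]
[551.8  54.7  66. ] [-10.71   2.37  64.03]
[548.  36.  66.] [ 8.32  2.39 64.03]
[568.5  53.9 156. ] [-13.26 -14.15 -25.97]
[563.1  27.5 156. ] [ 13.7  -14.11 -25.97]
[555.5  49.6  94. ] [-6.5  -2.24 36.03]
[552.6  35.5  94. ] [ 7.93 -2.22 36.03]
[595.6  53.6  66. ] [-18.35 -40.84  64.03]
[588.9  20.4  66. ] [ 15.48 -40.8   64.03]
[576.8  81.9  66. ] [-42.33 -16.8   64.03]
[560.5   1.9  66. ] [ 39.31 -16.69  64.03]
[543.5  88.5  66. ] [-42.19  17.17  64.03]
[527.2   8.5  66. ] [39.41 17.28 64.03]
[551.97724604  44.45286359 129.9904384 ]
2.3432135416666666 [ 0.05909623  0.98819415 -0.06748639]
```

```bash
python3 - <<'E'
from h import *
Rr=R(258.6*np.pi/180)
movel([552.2,45.3,118],Rr,max_speed=60); wait(.2)
g=movel([552.2,45.3,88],max_speed=50,guard=6); s=read_state(); print(g,s['time'],s['eef_pos'],s['ft_force'])
if not g:
    g=movel([552.2,45.3,75],max_speed=15,guard=4); s=read_state(); print(g,s['time'],s['eef_pos'],s['ft_force'])
c=shot('wrist'); np.savez('pics/w_h3.npz',**c); crop(c,220,120,420,270,4,'w6.png')
c=shot('scene'); crop(c,300,160,400,240,7,'s6.png')
E
```

```text
False 9.0167 [552.13445548  45.21308088  88.02216094] [-0.08156688  0.60775423 -1.93557832]
True 9.6417 [552.12020384  45.32603111  78.46699866] [ 1.71842011  0.21626111 -0.72821504]
```

View pics/w6.png

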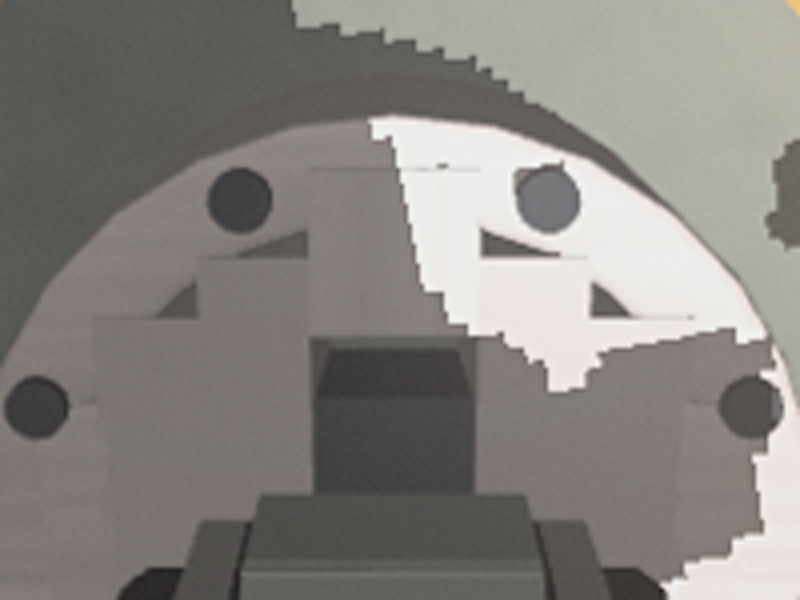

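View pics/s6.png

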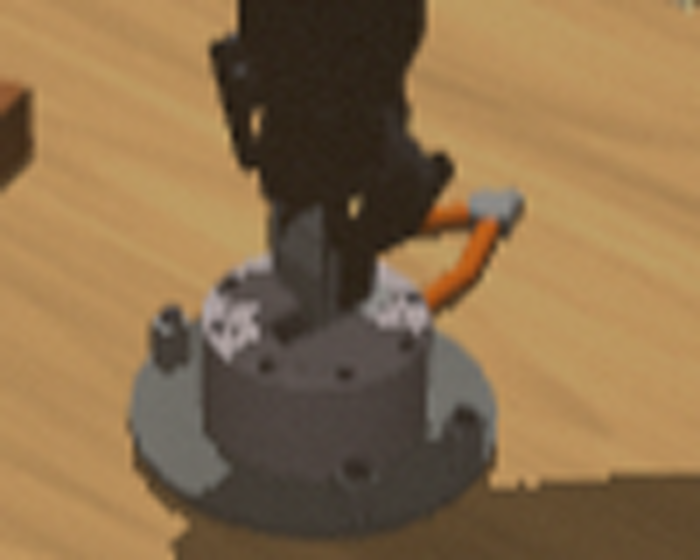

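The key wedged at TCP z 78.5, so key_head is about 96 mm (97 expected). I'll release, retreat and look.

```bash
python3 - <<'E'
from h import *
d=np.pi/180
open_gripper(); movel([552.2,45.3,190],max_speed=200)
c=shot('wrist'); np.savez('pics/w_h4.npz',**c); cv2.imwrite('pics/w7.png',c['image']); print(read_state()['time'])
c=shot('scene'); np.savez('pics/s_h4.npz',**c);crop(c,300,160,400,240,7,'s7.png')
E
```

```text
11.1
```

View pics/w7.png

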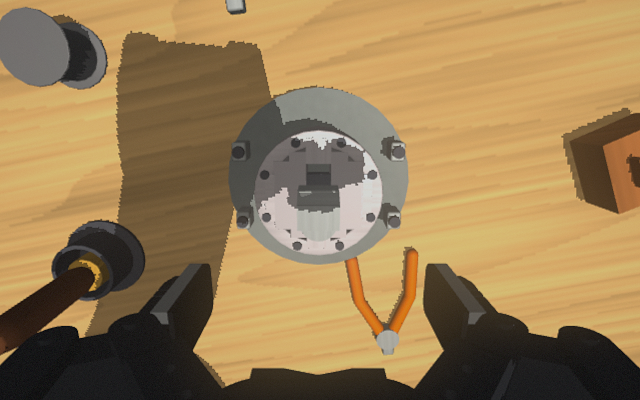

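View pics/s7.png

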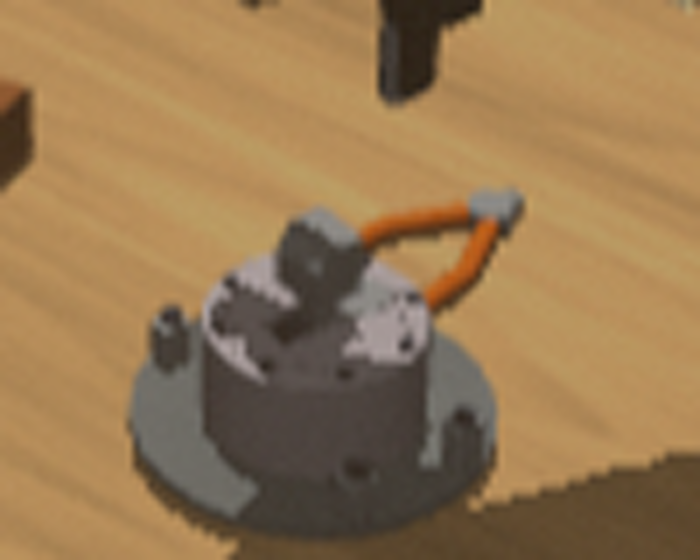

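```bash
python3 - <<'E'
from h import *
d=np.pi/180
c=np.load('pics/w_h4.npz'); crop(c,260,130,380,230,5,'w7c.png')
for u,v in [(318,203),(310,203),(318,192),(318,199)]: print(px(c,u,v).round(1))
movep([517,254,240],R(260*d)); wait(.1)
c=shot('wrist'); np.savez('pics/w_p.npz',**c); cv2.imwrite('pics/w8.png',c['image']); s=read_state(); print(s['time'],s['eef_pos'],c['cx'])
E
```

```text
[558.3  44.  108.9]
[559.2  49.1 108.4]
[563.4  42.9 100. ]
[559.9  43.6 104.9]
12.175 [517.41279504 252.5381697  239.77825474] 317.7683231448524
```

View pics/w7c.png

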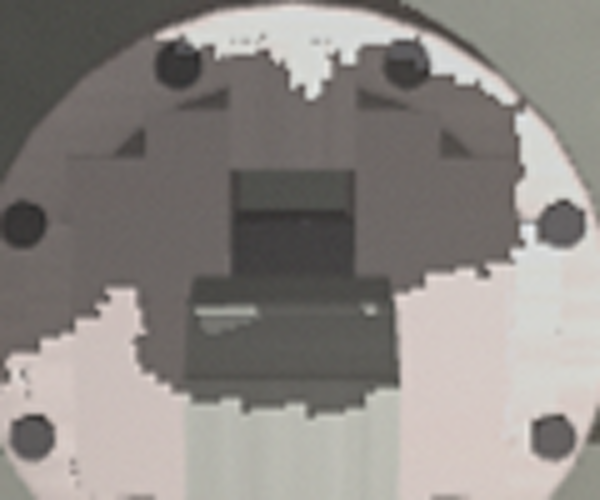

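View pics/w8.png

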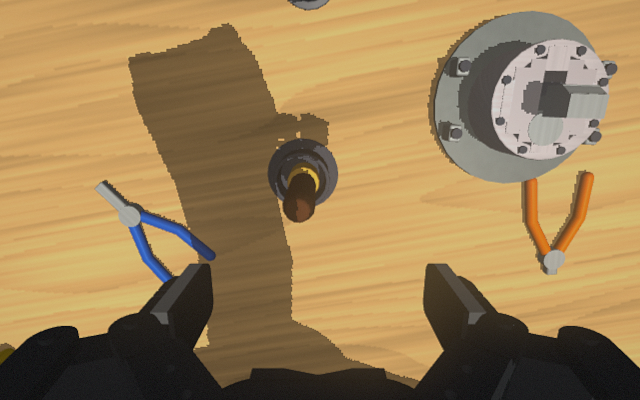

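Key is wedged square in the gap, its bevel towards the shoe side. The punch handle top is at about (299,205) and the cup at about (303,172).

```bash
python3 - <<'E'
from h import *
c=np.load('pics/w_p.npz'); crop(c,255,130,355,230,6,'w8c.png')
t=np.load('pics/top.npz'); crop(t,200,210,250,260,6,'t8c.png')
E
```

```text
(no output)
```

View pics/w8c.png

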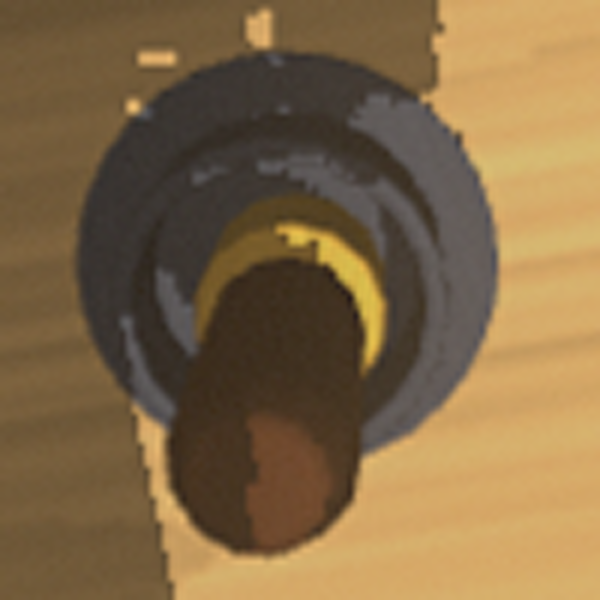

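```bash
python3 - <<'E'
from h import *
c=np.load('pics/w_p.npz')
P=lambda u,v,z: px(c,(u+.5)/6+255-.5,(v+.5)/6+130-.5,z).round(1)
print('foot',P(288,262,4),P(78,262,4),P(498,262,4))
print('brass',P(195,290,40),P(385,290,40),P(290,193,40))
print('handle',P(264,460,132),P(264,460,126),P(167,460,130),P(360,460,130),P(264,553,130))
print(px(c,255+264/6,130+480/6), c['cam_to_world'][:3,3], read_state()['eef_pos'])
E
```

```text
foot [517.7 268.7   4. ] [524.3 305.8   4. ] [511.  231.6   4. ]
brass [522.2 281.9  40. ] [516.7 251.4  40. ] [535.  263.6  40. ]
handle [516.7 266.7 132. ] [515.1 267.3 126. ] [518.3 278.7 130. ] [514.1 255.3 130. ] [504.4 269.2 130. ]
[514.92248867 266.57328148 135.69878252] [584.60068198 240.60148582 382.92253813] [517.41279504 252.5381697  239.77825474]
```

Foot centre (517.7,268.7), brass and handle axis about (517.5,267), and handle top z 135.7 as expected. Next I'll grip the punch.

```bash
python3 - <<'E'
from h import *
Rr=R(260*np.pi/180)
movel([517.5,267.2,150],Rr,max_speed=150); wait(.15)
movel([517.5,267.2,77],max_speed=120); wait(.1)
s=read_state(); print(s['eef_pos'],s['ft_force'])
clamp(); s=read_state(); print(s['time'],s['finger_gap'],s['ft_force'],s['eef_pos'])
c=shot('wrist'); np.savez('pics/w_pg.npz',**c); cv2.imwrite('pics/w9.png',c['image'])
movel([517.5,267.2,140],max_speed=150); wait(.1)
s=read_state(); print(s['time'],s['finger_gap'],s['ft_force'],s['eef_pos'])
c=shot('wrist'); np.savez('pics/w_pg2.npz',**c); cv2.imwrite('pics/w10.png',c['image'])
c=shot('scene'); crop(c,370,130,470,260,4,'s10.png')
E
```

```text
[517.93766645 267.39771746  77.81567503] [-0.18120638  0.04028532  0.71003601]
14.5333 23.621741834653104 [-1.10901182  0.42197061  6.01210999] [517.63851647 267.2902503   77.27689293]
15.25 23.504007079392046 [ 0.18730558 -0.2271759  -2.72542801] [516.89676559 267.07382062 138.85632964]
```

View pics/w10.png

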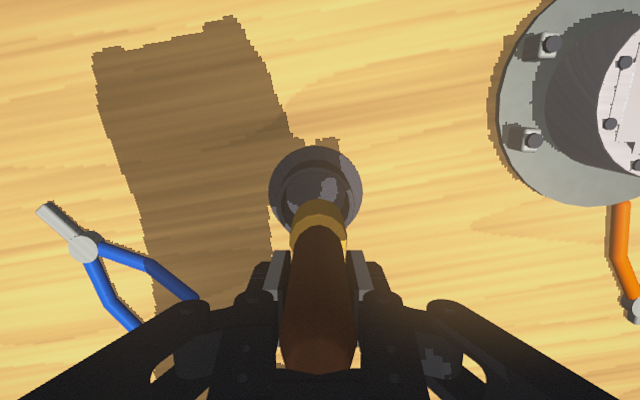

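View pics/s10.png

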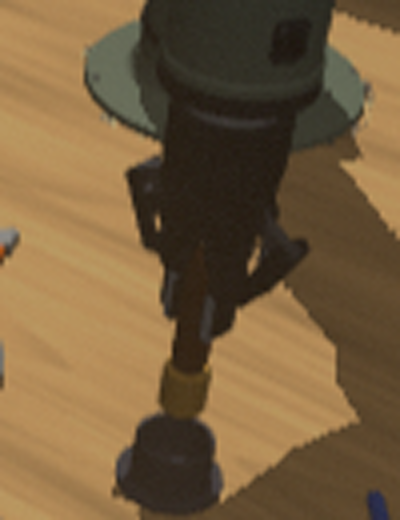

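```bash
python3 - <<'E'
from h import *
Rr=R(258.6*np.pi/180)
movel([517.5,267.2,195],max_speed=200)
movel([550.2,45.7,205],Rr,max_speed=250); wait(.3)
s=read_state(); print(s['time'],s['ft_force'],s['eef_pos'])
g=movel([550.2,45.7,183.5],max_speed=80,guard=6); s=read_state(); print(g,s['ft_force'],s['eef_pos'])
g=movel([550.2,45.7,176],max_speed=40,guard=25); s=read_state(); print(g,s['time'],s['ft_force'],s['eef_pos'])
movel([550.2,45.7,200],max_speed=100)
c=shot('wrist'); np.savez('pics/w_t1.npz',**c); cv2.imwrite('pics/w11.png',c['image'])
c=shot('scene'); np.savez('pics/s_t1.npz',**c); crop(c,300,140,400,240,6,'s11.png'); s=read_state(); print(s['time'],s['finger_gap'],s['eef_pos'])
E
```

```text
17.125 [ 0.1788346   0.39267184 -2.5790725 ] [550.13172739  46.39634446 204.91055102]
False [ 0.14490959  0.2634946  -2.87745523] [549.9122457   45.51554296 182.94266523]
False 17.875 [-0.30147617 -0.34565896 -3.29399955] [550.16476738  45.67793749 175.82221472]
18.3667 23.627743277347353 [549.94921545  45.85367107 199.54420188]
```

View pics/w11.png

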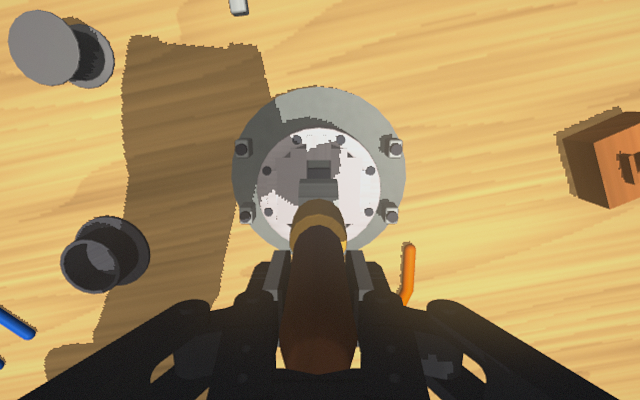

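View pics/s11.png

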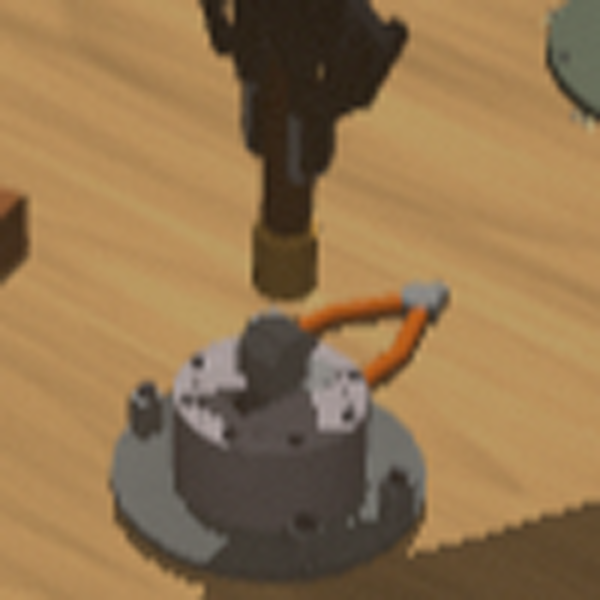

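```bash
python3 - <<'E'
from h import *
a=np.load('pics/s_h4.npz'); b=np.load('pics/s_t1.npz')
for n,c in (('a',a),('b',b)):
    # world points of a window
    H=[]
    for v in range(184,215):
        for u in range(335,356):
            if c['range_z'][v,u]>0:
                p=px(c,u,v)
                if 535<p[0]<570 and 25<p[1]<65 and 70<p[2]<125: H.append(p)
    H=np.array(H); z=np.sort(H[:,2])[::-1]; print(n,z[:12].round(1))
# hub-top check
print(px(b,336,205),px(b,355,203))
crop(a,325,175,370,215,14,'ca.png');crop(b,325,175,370,215,14,'cb.png')
E
```

```text
a [112.7 112.6 112.4 112.2 111.9 111.9 111.2 111.2 111.1 111.1 111.  110.8]
b [106.1 104.9 104.7 104.5 104.4 104.4 103.8 103.8 103.8 103.6 103.6 103.4]
[570.45225541  25.88370208  63.35201213] [528.2592498   65.62168006  67.65268063]
```

View pics/ca.png

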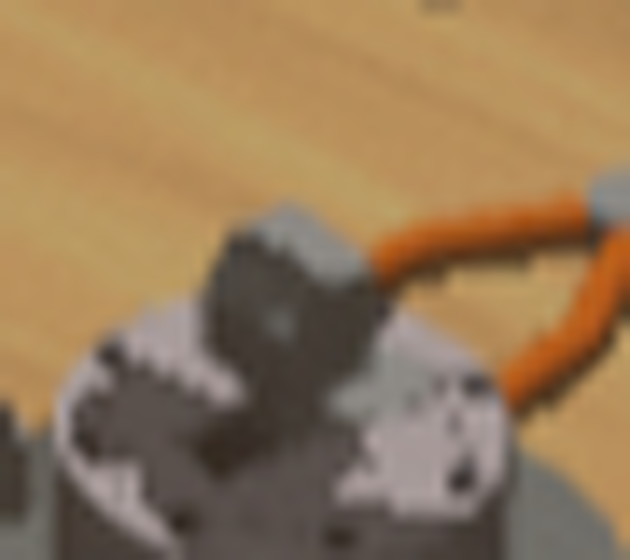

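View pics/cb.png

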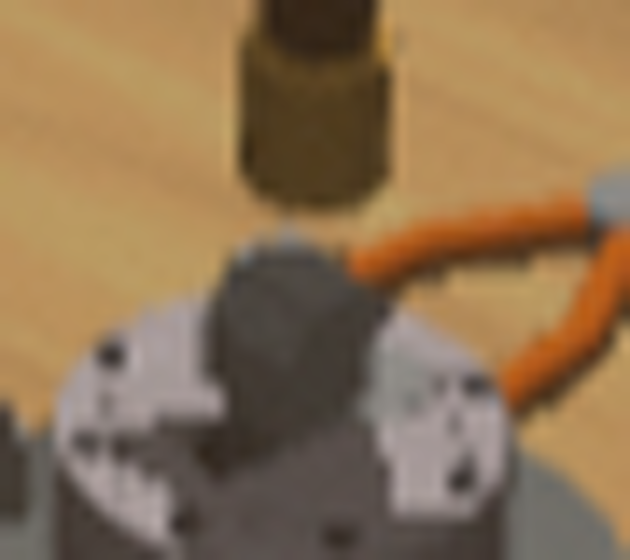

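Tap 1 drove the key about 7 mm: its top went from 111.5 to 104.4. I'm now clear and going on to taps 2 and 3.

```bash
python3 - <<'E'
from h import *
X=[550.2,45.7]
def up():
    movel(X+[200],max_speed=100)
movel(X+[179],max_speed=80,guard=6)
g=movel(X+[170],max_speed=40,guard=30); s=read_state(); print(g,s['time'],s['ft_force'],s['eef_pos'])
up(); wait(.1)
c=shot('scene'); np.savez('pics/s_t2.npz',**c)
movel(X+[172.5],max_speed=80,guard=6); s=read_state(); print(s['ft_force'],s['eef_pos'])
g=movel(X+[163],max_speed=25,guard=38); s=read_state(); print(g,s['time'],s['ft_force'],s['eef_pos'],s['finger_gap'])
up(); wait(.1); c=shot('scene'); np.savez('pics/s_t3.npz',**c); crop(c,325,165,370,215,12,'cc.png')
w=shot('wrist'); np.savez('pics/w_t3.npz',**w); cv2.imwrite('pics/w12.png',w['image'])
for n in ('t2','t3'):
    c=np.load('pics/s_%s.npz'%n); H=[px(c,u,v) for v in range(184,215) for u in range(335,356)]
    print(n,np.sort([p[2] for p in H if 535<p[0]<570 and 25<p[1]<65 and 70<p[2]<115])[::-1][:12].round(1))
print(read_state()['time'])
E
```

```text
False 19.15 [-0.39438507 -0.07792043 -1.01540428] [550.3183527   45.68530195 169.941538  ]
[0.5055097  0.44844504 4.92768145] [549.27113854  45.84064684 169.70342443]
True 20.4417 [-2.01220177  0.44166504 12.98935421] [551.01450349  45.59174982 166.57545016] 23.785956933646258
t2 [100.6  99.4  99.   98.8  98.8  98.6  98.5  98.5  98.4  98.3  98.2  97.9]
t3 [97.5 97.5 96.7 96.6 96.5 96.4 96.4 96.2 96.  95.8 95.7 95.7]
21.125
```

View pics/cc.png

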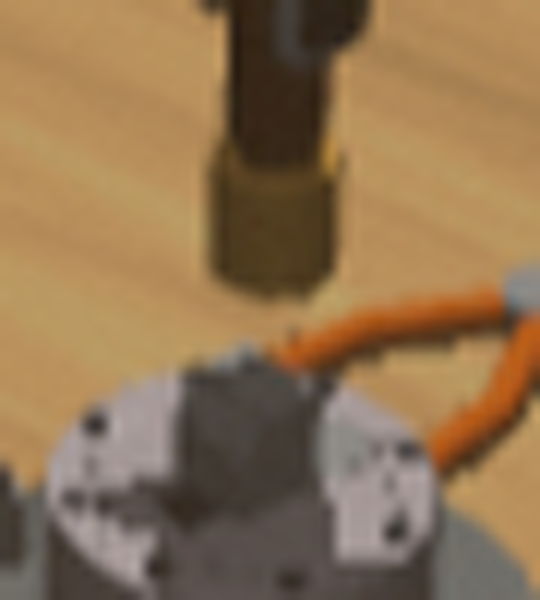

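View pics/w12.png

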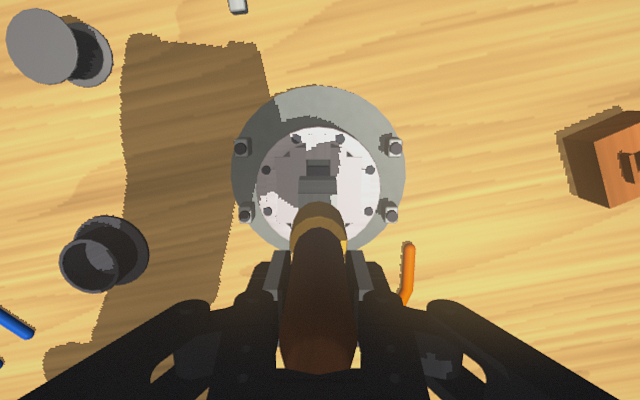

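The top is at about 96.3, where home is 96. I'll give one more confirming tap to be sure the head sits on the hub, then return the punch.

```bash
python3 - <<'E'
from h import *
X=[550.2,45.7]
movel(X+[172],max_speed=80,guard=8); wait(.1)
g=movel(X+[163],max_speed=25,guard=38); s=read_state(); print(g,s['time'],s['ft_force'],s['eef_pos'],s['finger_gap'])
wait(.05); print(read_state()['ft_force'],read_state()['eef_pos'])
movel(X+[200],max_speed=100); wait(.15); c=shot('scene'); np.savez('pics/s_t4.npz',**c)
H=[px(c,u,v) for v in range(184,215) for u in range(335,356)]
print(np.sort([p[2] for p in H if 535<p[0]<570 and 25<p[1]<65 and 70<p[2]<115])[::-1][:12].round(1))
crop(c,300,120,400,220,6,'s13.png')
E
```

```text
True 22.05 [0.80180951 0.51765829 2.32626879] [551.20110142  45.7666585  166.03398474] 23.68695248850914
[2.28295862 0.34303402 2.48399891] [551.17123842  45.76452461 166.03820202]
[97.  96.7 96.5 96.4 96.3 96.  95.9 95.6 95.4 95.3 95.1 95. ]
```

View pics/s13.png

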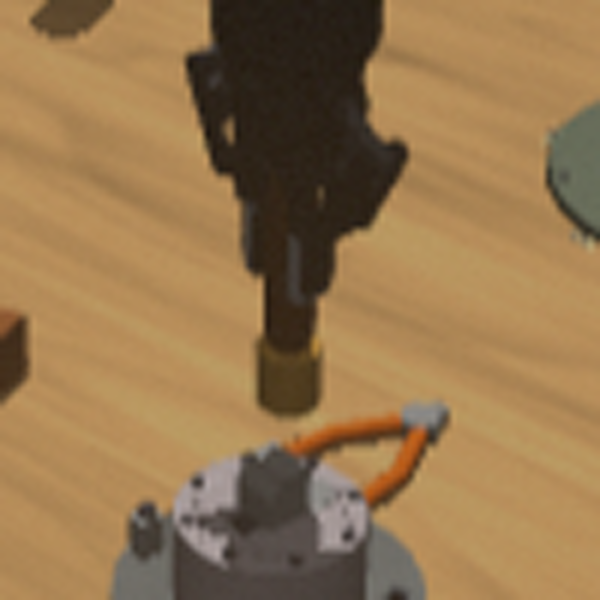

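```bash
python3 - <<'E'
from h import *
movel([517.5,267.6,150],max_speed=220); wait(.3)
w=shot('wrist'); cv2.imwrite('pics/w14.png',w['image']); np.savez('pics/w_c.npz',**w); s=read_state(); print(s['time'],s['eef_pos'])
E
```

```text
24.3333 [517.64217659 267.25508273 150.13917527]
```

View pics/w14.png

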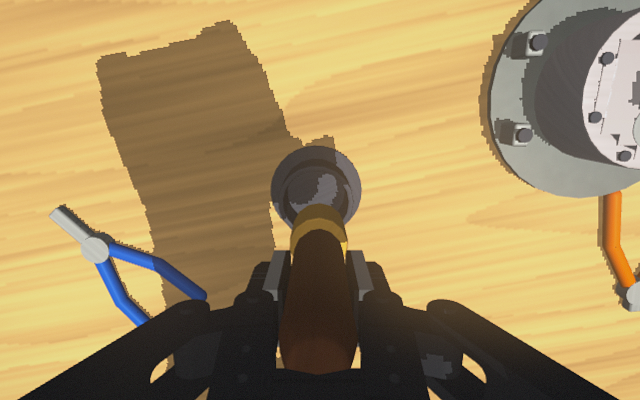

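Punch is over the cup; its brass end at (319,225) is within the rim.

```bash
python3 - <<'E'
from h import *
X=[517.5,267.6]
g=movel(X+[84],max_speed=80,guard=8); print(g,read_state()['eef_pos'])
if not g:
    g=movel(X+[72],max_speed=20,guard=5)
s=read_state(); print(g,s['time'],s['eef_pos'],s['ft_force'])
E
```

```text
False [517.77801387 267.6429591   84.39077381]
True 25.7583 [517.65225693 267.7427369   76.18483966] [-1.97295594  1.01426011  8.09599223]
```

Seated at TCP z 76.2, so the punch slipped about 1.1 mm in the grip. With that correction the last tap ended at a foot height of 95.8 mm, which is home. I'll release and check.

```bash
python3 - <<'E'
from h import *
open_gripper(); wait(.2)
movel([517.5,267.6,165],max_speed=120); movel([517.5,267.6,235],max_speed=200)
w=shot('wrist'); cv2.imwrite('pics/w15.png',w['image'])
movep([552,45,230],R(258.6*np.pi/180)); wait(.3)
w=shot('wrist'); np.savez('pics/w_f.npz',**w); crop(w,250,110,390,250,4,'w16.png')
c=shot('scene'); np.savez('pics/s_f.npz',**c); cv2.imwrite('pics/s16.png',c['image']); print(read_state()['time'])
H=[px(c,u,v) for v in range(184,215) for u in range(335,356)]
print(np.sort([p[2] for p in H if 535<p[0]<570 and 25<p[1]<65 and 70<p[2]<115])[::-1][:12].round(1))
for u,v in [(315,196),(318,204),(321,200),(318,215),(318,199)]: print(px(w,u,v).round(1))
E
```

```text
29.325
[98.4 96.7 96.4 95.9 95.8 95.7 95.7 95.6 95.5 95.4 95.3 95.3]
[550.6  48.2  96.7]
[543.5  47.2  96.3]
[546.1  44.2  95.4]
[525.4  50.8  67. ]
[547.8  46.3  97.2]
```

View pics/w15.png

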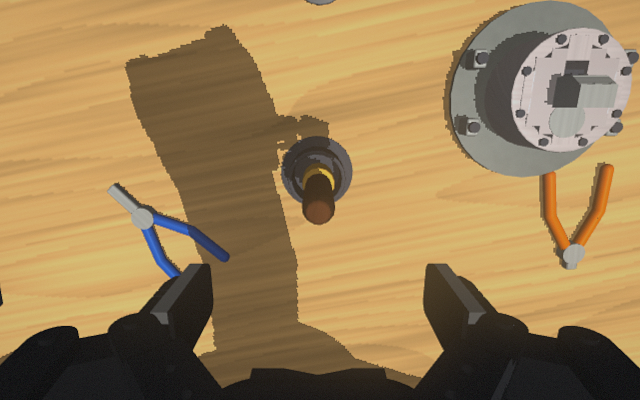

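View pics/w16.png

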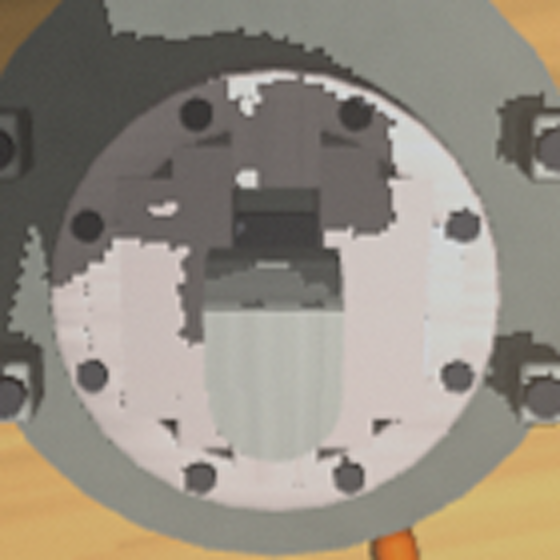

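View pics/s16.png

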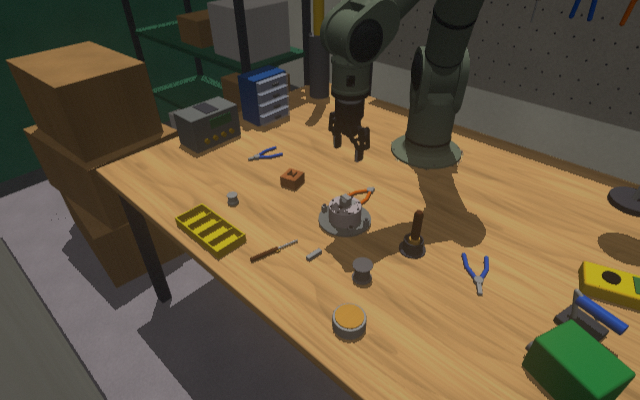

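The key head's top reads 96.3 with the hub face at about 67, so it is home. The punch stands upright in the cup and the bystanders look unmoved.

```bash
python3 - <<'E'
from h import *
s=read_state(); print(s['time'],np.abs(s['qvel']).max(),s['ft_force']); print(finish_job())
E
```

```text
29.325 0.0034714067148985217 [ 0.20065843 -0.32216923 -0.11841338]
the job is handed in; nothing more can be done
None
```

The job is done and handed in at about 29.3 s. The key is home in the hub, and the punch is back upright in its cup.

- **Placing the key:** I took it from the stand and set it in the gap with its bevel side to the shoe. It wedged with key_head at about 96 mm above the bench (97 expected), and I let go.
- **Tapping:** I gave it four taps with the brass end, lifting clear each time. The head's top went from about 111.5 mm to 104.4, then 98.6, 96.4 and 96.0. The last two taps stopped on the 38 N guard, well above the roughly 20 N needed to drive the key.
- **Last checks:** The cameras read the head's top at about 96 mm (home is 96), with the hub face reading about 67. The bystanders look unmoved and nothing was touching the robot.
- **What didn't quite agree:**
    - The punch slipped about 1 mm and tilted slightly in the grip; corrected for that, the last tap ended at 95.8 mm.
    - The force read after the first two taps was near zero, so I confirmed those by the camera heights.
    - The punch may stand a millimetre or two off its original spot, within the cup's play.

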